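# Unlock the sample chamber and lift off its clean lid with the lifting fork

## Robot

A 7-joint arm with a two-finger parallel gripper is mounted at the origin on a cart in front of the work surface, level with it; the furniture and walls round the work are solid. World frame = base frame: x ahead of the robot, y to its left, z up, the work surface at z = 0. Lengths are in m, angles in rad, forces in N, time in s.
With the tool pointing down it reaches from about 0.425 to 0.925 m from the base axis. Payload 6.8 kg.
Tool frame: the origin (TCP) lies at the very end of the fingers, on their centre line; the grasp point (between the pads) lies 19 mm behind it; z points along the fingers, y is the line along which they close (so a half turn about z gives the same grasp; the last joint's range is limited). The gripper opens to 85 mm and grips with 20 to 120 N. Pads are 22 mm wide; open, the fingers measure 114 mm over their backs; the gripper's body (76 mm by 85 mm) begins 54 mm behind the grasp point. The pads swing forward as they close: fully open they stand 13 mm farther back than shut.
Start: joints at [1.009, 0.477, 0.022, 1.555, -0.011, 1.109, -0.083], TCP at [0.296, -0.607, 0.231] pointing down, gripper open.
Joint ranges: [-2.96, 2.96], [-0.34, 2.1], [-1.41, 1.46], [0.24, 2.44], [-1.37, 4.51], [0.17, 1.92], [-2.96, 2.96]. Speed limits (rad/s): [2.39, 2.39, 3.14, 3.14, 3.14, 3.14, 3.14].

## Interface

Orientations are given as a unit quaternion [w, x, y, z].
In Python, from station import bot gives the robot as it stands. The module is installed in compiled form; this text tells all that it offers.
- The arm moves only by the shell command python3 -m jog 'ROWS' [OPENING] [FORCE]. ROWS is JSON, a list of rows, each a list of 4 numbers: the shift along the tool's x, y, z in cm, then the turn about the tool's z in rad. In form: [[x, y, z, spin], ...]. A call has 1 to 20 rows; each row is the pose to reach, as a shift and turn from the pose commanded when the call began, along the tool's axes at that moment; what a row does not reach only later rows make up. A row lasts 1/12 s, in which the tool goes at most 41.7 mm and 7.16 degrees, less where a joint would pass 70% of its speed; a pose out of reach is approached as far as the arm can. A call with a gripper value outside its range is refused whole. OPENING is the closure, from -1 (fully open) to 1 (shut), set as the call begins (- or left out, the last holds). The fingers move at their own pace and stop on an object; FORCE is the grip in N (left out, the last holds). Time passes only in rows, so rows that repeat a pose let the fingers close. It gives the time, the measured TCP pose, the force, the opening and the grip force at its end, in the units of the state.
- bot.get_obs(): the state, without advancing time (a new reading comes with each control period).
- bot.read_camera(name): name is "scene" or "side" or "wrist"; returns a dict with "pixels" (400x640x3 uint8, red, green, blue), "depth" (400x640 float32, m along the optical axis (not along the pixel's ray), 0 where there is no reading), "fovy" (degrees; the focal length in pixels is half the picture's height over the tangent of half this angle, whatever the lens; pixels are square), "cx", "cy" (the principal point, pixels), "pose" (4x4, takes a point from camera to world coordinates). Camera axes: x right, y down, z forward; pixel columns grow to the right and rows downward; lengths in m; the calibration is good to about 2 mm. A picture is of the moment at which its call begins.
- bot.hand_in(): hands the job in; it is judged then, once.
The state is a dict: "t": time; "q": joint angles; "joint_vel": joint speeds; "joint_torque": joint torques, N m; "eef_pos": TCP position; "tool_rot": TCP orientation; "contact_force": force on the tool from outside, world axes, zero at the start; "torque": the same for the moment, N m; "gripper_width": opening from 0.0 (shut) to 1.0 (fully open); "grasp_force": force on a finger pad.
Only numpy, scipy, OpenCV 4.12 (cv2) and the standard library are available. Lean on these libraries where they do the work, as an engineer would, in place of code of your own. Each camera call takes 0.05 s, during which the arm holds its last target. There are 200 camera calls.

## Task

Open the round sample chamber: pull its lock knob straight out to the stop, then lift the lid off with the lifting fork slipped under the lid's mushroom head, and set the lid down level, head up, inside the rim of the low square tray. The lid must stay clean, so never touch it with the gripper itself and keep it roughly level. To finish, stand the fork back upright on its grey pad and push the lock knob fully in again, without disturbing the bottle, jar, dish, rotor cover and timer standing around.

Things in the scene. Friction and masses are not known exactly. Their poses are not given: they have to be found in the camera images.
- chamber: Fixed round aluminium pot, 110 mm diameter (base flange 120), 60 mm high, bore 94 mm. Origin at the centre of its underside. At its front (local -x, roughly towards the robot) a grey guide block (local x -0.064 to -0.090, 28 mm wide, top at z 0.086) carries the lock plunger: the fork cannot come in over it.
- lock (a joint): Travel of the lock plunger in m: 0 = pushed in, its bolt (10 mm thick, axis at z 0.076) reaches 12 mm over the lid's edge and holds the lid down; 0.016 = pulled out to the stop, lid free. It moves along the chamber's local -x and stays where it is left, by about 4 N of friction.
- lock_knob (a point): Centre of the black plunger knob, a lying cylinder of 26 mm diameter, 22 mm long along the chamber's local x, at chamber-local (-0.119, 0, 0.076) when pushed in; it moves with the plunger. It can be pinched from above across the chamber's local y; its outer end face is 11 mm further along local -x.
- lid: Loose aluminium lid, 0.3 kg: at the bottom a spigot of 87 mm diameter, 6 mm high; a disc of 116 mm diameter, 8 mm thick (top at 14 mm); a neck of 16 mm diameter; a black mushroom head of 44 mm diameter, underside at 34 mm, top at 44 mm. Round about its z axis. Origin at the centre of the spigot's underside. It starts on the chamber with its origin at z 0.054, the spigot loose in the pot.
- tray: Fixed low square steel tray, 136 x 136 mm outside, walls 4 mm thick and 8 mm high. Origin at the centre of its underside, floor at z 0.004. It receives the lid, spigot down.
- pad: Fixed flat grey plastic pad 110 (x) x 90 (y) x 3 mm, the fork's place. Origin at the centre of its underside.
- fork: Loose upright C-shaped steel fork, 0.25 kg. Origin at the underside, in the slot's middle; prongs point along +x. Plate 5 mm thick, 48 mm wide, x -0.058 to 0.042, with a 24 mm slot open to +x from x -0.022. A spine (x -0.057 to -0.047) rises to the grip bar. Between plate and bar is room for the lid's head.
- fork_grip (a point): Middle of the fork's black grip bar, at fork-local (0, 0, 0.085), straight above the fork's origin. The bar is 16 mm wide (y), 20 mm tall, local x -0.057 to 0.035; grip it from above across y.
- bottle: Bystander: white reagent bottle, 68 mm diameter, 156 mm tall, beside or behind the chamber. Origin at the centre of its underside.
- jar: Bystander: specimen jar, 51 mm diameter, 79 mm tall. Origin at the centre of its underside.
- dish: Bystander: petri dish, 60 mm diameter, 16 mm high. Origin at the centre of its underside.
- cover: Bystander: rotor cover, a plain disc of 109 mm diameter with a small knob, 31 mm high; not the chamber's lid. Origin at the centre of its underside.
- timer: Bystander: flat timer, 64 x 68 x 18 mm. Origin at the centre of its underside.

How it is judged:
On the way, in this order (a step that is already met when the one before it is completed fails the run):
1. the lock knob is pulled out to its stop (value of joint lock above 0.013 m), for 0.2 s.
2. the lid hangs on the fork, clear of the chamber (z of lid in the frame of chamber above 0.07 m and contact force between lid and fork above 0.5 N and contact force between lid and chamber below 0.1 N), for 0.2 s.
3. the lid lies level inside the tray's rim and the fork is off it (horizontal distance between lid and tray below 0.03 m and z of lid in the frame of tray below 0.008 m and angle between lid's own z axis and vertical below 0.06 rad and contact force between lid and fork below 0.05 N and horizontal distance between lid and fork above 0.05 m), for 0.2 s.
At the end, for the whole second after the job is handed in: The lid lies in the tray, head up and level (3 degrees), its centre within 30 mm of the tray's centre and its spigot on the tray floor; the fork stands upright on the pad, its origin within 45 mm of the pad's centre; the lock plunger is pushed in to within 2 mm; lid and fork are at rest (horizontal distance between lid and tray below 0.03 m and z of lid in the frame of tray below 0.008 m and angle between each of lid, fork's own z axis and vertical below 0.06 rad and value of joint lock below 0.002 m and horizontal distance between fork and pad below 0.045 m and z of fork in the frame of pad below 0.007 m and linear speed of each of lid, fork below 0.02 m/s); the robot touches nothing.
It fails at once if the gripper or arm touches the lid (contact force between any of the fingers, the arm and lid above 0.5 N).
It fails at once if the lid is tipped by more than about 35 degrees (angle between lid's own z axis and vertical above 0.6 rad).
It fails at once if the bottle, jar, dish, rotor cover or timer is shifted by more than 20 mm or tipped over (distance of any of bottle, jar, dish, cover, timer from where it was at the start of the episode above 0.02 m or angle between any of bottle, jar, dish, cover, timer's own z axis and vertical above 0.35 rad).
It also fails if it takes over 72 s, if anything falls off the work surface, if the arm or the gripper's body presses on something with over 40 N, if the wrist force passes 120 N, or if a joint passes its speed limit or range.

## Working session

There is one attempt and no reset: what is moved stays moved. The work goes in short steps, Python scripts to look and compute and a shell command to move; the robot and the scene stay as the last step left them, time stands still between calls to the robot, and variables do not carry over. Pictures are saved under pics/ and viewed, at most 10 in all, crops included, and the job is handed in when it is done.

```bash
mkdir -p pics; ls; cat > h.py <<'E'
import numpy as np, cv2
from station import bot
def cam(n,save=None):
    c=bot.read_camera(n)
    if save: cv2.imwrite('pics/'+save,c['pixels'][:,:,::-1])
    return c
def cloud(c):
    d=c['depth'];f=200/np.tan(np.radians(c['fovy'])/2)
    v,u=np.mgrid[:400,:640]
    P=np.stack([(u-c['cx'])/f*d,(v-c['cy'])/f*d,d],-1)
    T=np.array(c['pose']);W=P@T[:3,:3].T+T[:3,3];W[d==0]=np.nan
    return W
E
python3 - <<'E'
from h import *
import pickle
o=bot.get_obs();print(o['t'],o['eef_pos'],o['tool_rot'],o['gripper_width'])
im=[]
D={}
for n in['scene','side']:
    c=cam(n,n+'0.png');D[n]=c;print(n,np.round(c['pose'],3).tolist(),c['fovy'],c['cx'],c['cy'])
pickle.dump(D,open('d0.pkl','wb'))
E
```

```text
pics
0.0 [ 0.2956228  -0.60615791  0.2303287 ] [-8.71756773e-04  9.74368039e-01  2.24957983e-01 -2.63271642e-04] 0.9984302830139028
scene [[-0.778, -0.31, 0.547, -0.118], [-0.629, 0.386, -0.675, 0.692], [-0.002, -0.869, -0.495, 0.631], [0.0, 0.0, 0.0, 1.0]] 54.83204864851925 321.91349156297485 201.5523003185913
side [[-0.971, -0.16, 0.178, 0.32], [-0.239, 0.61, -0.755, 0.772], [0.012, -0.776, -0.631, 0.78], [0.0, 0.0, 0.0, 1.0]] 55.15470402001562 317.41392065129895 198.29642756064112
```

View pics/scene0.png

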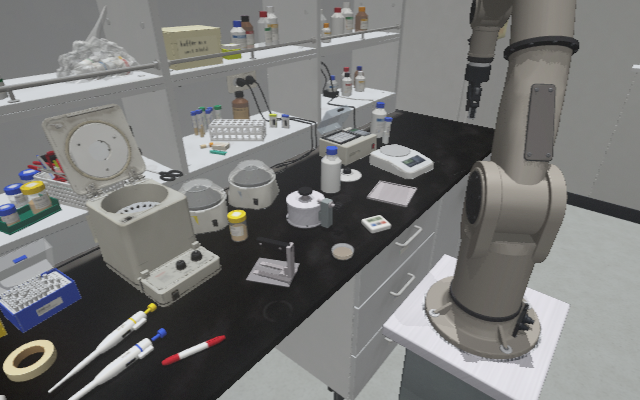

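View pics/side0.png

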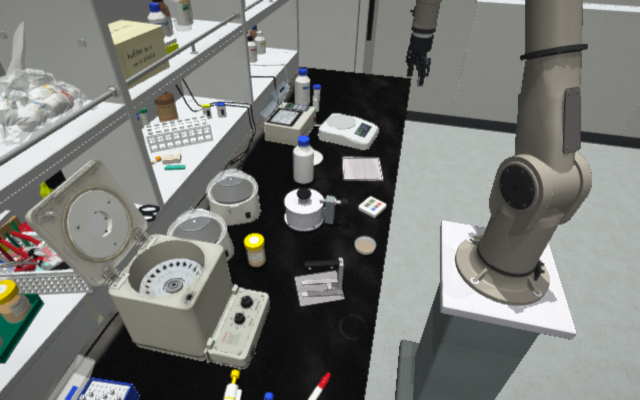

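The scene view shows the chamber at (305,207) with its block and knob at (326,210), the fork on its pad at (272,265), the tray at (392,192) and the timer at (376,224). The dish is at (343,251), the jar at (237,225), the bottle at (331,170), and the cover sits behind the bottle.

```bash
cat > top.py <<'E'
import pickle
from h import *
D=pickle.load(open('d0.pkl','rb'))
out=[]
for n in D:
    W=cloud(D[n]).reshape(-1,3);C=D[n]['pixels'].reshape(-1,3)
    m=(W[:,2]>-.02)&(W[:,2]<.2)
    W=W[m];C=C[m]
    # map 1px=1.25mm ; x up, y left;  x .35..1.0, y -.4...4
    u=((.35-W[:,1])/.00125).astype(int);v=((.95-W[:,0])/.00125).astype(int)
    k=(u>=1)&(u<639)&(v>=1)&(v<479);o=np.argsort(W[k,2])
    im=np.zeros((480,640,3),np.uint8)
    for a,b,c in zip(u[k][o],v[k][o],C[k][o]): im[b-1:b+2,a-1:a+2]=c[::-1]
    cv2.imwrite(f'pics/top_{n}.png',im)
    f=np.nan
    z=W[:,2];print(n,'table z',np.median(z[abs(z)<.01]))
E
python3 top.py
```

```text
scene table z 0.00030355416012362024
side table z -0.0012464702884578127
```

View pics/top_side.png

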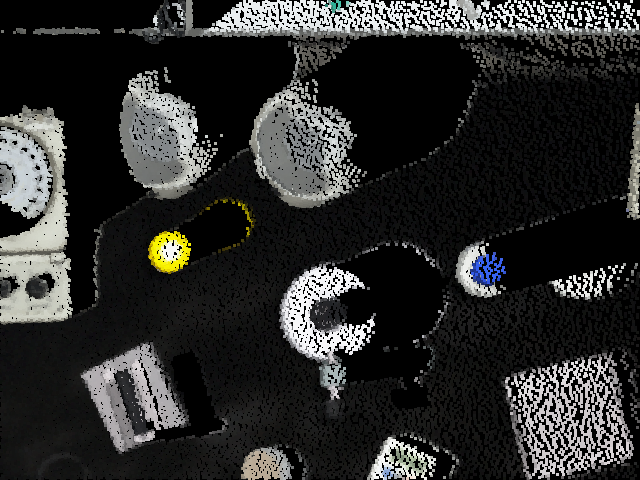

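The top view (1.25 mm/px) puts the lid head at (326,314), the knob at (333,403), the fork bar running (115,375)-(145,437), and the tray at (570,415). Next I'll measure each of these properly.

```bash
cat > meas.py <<'E'
import pickle
from h import *
from scipy.optimize import least_squares
def circ(P):
    r=least_squares(lambda p:np.hypot(P[:,0]-p[0],P[:,1]-p[1])-p[2],[*P.mean(0),.03],loss='soft_l1',f_scale=.001)
    return np.round(r.x,4)
def rect(P):
    (c,s,a)=cv2.minAreaRect((P*1000).astype(np.float32));return np.round(np.array(c),1),np.round(s,1),round(a,1)
def meas(c,xy,r,z0,z1):
    W=cloud(c).reshape(-1,3);C=c['pixels'].reshape(-1,3)
    m=(np.hypot(W[:,0]-xy[0],W[:,1]-xy[1])<r)&(W[:,2]>z0)&(W[:,2]<z1)
    return W[m],C[m]
if __name__=='__main__':
    D=pickle.load(open('d0.pkl','rb'))
    for n in D:
        c=D[n];print('==',n)
        for nm,xy,r,z0,z1 in [('head',(.557,-.06),.035,.092,.105),('disc',(.557,-.06),.07,.064,.072),('jar',(.635,.14),.05,.06,.09),('dish',(.37,.015),.05,.010,.02),('bottle',(.61,-.26),.06,.02,.08)]:
            W,_=meas(c,xy,r,z0,z1)
            # convex hull edge points
            h=cv2.convexHull((W[:,:2]*1000).astype(np.float32))
            print(nm,len(W),'mean',W.mean(0).round(4),'zmed',np.median(W[:,2]).round(4),'mec',[np.round(t,1) for t in cv2.minEnclosingCircle((W[:,:2]*1000).astype(np.float32))])
        for nm,xy,r,z0,z1 in [('bar',(.45,.187),.07,.088,.1),('pad',(.45,.187),.09,.0015,.02),('spine',(.45,.187),.07,.02,.07),('tray',(.43,-.36),.12,.0025,.012),('knob',(.446,-.066),.022,.06,.095),('block',(.482,-.064),.02,.082,.092),('timer',(.37,-.165),.06,.012,.025)]:
            W,_=meas(c,xy,r,z0,z1);print(nm,len(W),W.mean(0).round(4),'zmax',W[:,2].max().round(4),rect(W[:,:2]))
E
python3 meas.py
```

```text
== scene
head 94 mean [ 0.5543 -0.0562  0.0974] zmed 0.0979 mec [array([557.6, -58.3]), np.float64(22.2)]
disc 487 mean [ 0.5516 -0.0503  0.0681] zmed 0.0682 mec [array([551.5, -55. ]), np.float64(63.9)]
jar 225 mean [0.6283 0.1434 0.0747] zmed 0.0776 mec [array([634.4, 140.1]), np.float64(26.0)]
dish 278 mean [0.3585 0.0199 0.0155] zmed 0.0157 mec [array([359.6,  17.1]), np.float64(31.4)]
bottle 310 mean [ 0.5983 -0.2367  0.0502] zmed 0.0508 mec [array([ 611.6, -252.7]), np.float64(34.6)]
bar 269 [0.4366 0.1856 0.0956] zmax 0.0998 (array([440. , 186.4]), array([91.7, 24.2]), 22.2)
pad 1146 [0.4476 0.194  0.0048] zmax 0.0194 (array([448.4, 190.9]), array([177.2, 170.9]), 27.9)
spine 134 [0.4006 0.1753 0.0437] zmax 0.0699 (array([404.9, 176.3]), array([26.1, 21.7]), 41.1)
tray 751 [ 0.4258 -0.358   0.0048] zmax 0.011 (array([ 426.8, -356.2]), array([201.4, 201.6]), 59.9)
knob 121 [ 0.4422 -0.0641  0.0799] zmax 0.0908 (array([447.7, -68.1]), array([40.7, 28.4]), 2.8)
block 55 [ 0.4783 -0.0632  0.0856] zmax 0.0888 (array([478.3, -63.5]), array([27.4, 29.9]), 83.5)
timer 292 [ 0.3599 -0.
[... 555 characters left out ...]
p.float64(33.5)]
bar 292 [0.4404 0.1846 0.0951] zmax 0.0995 (array([442.6, 180.3]), array([91.4, 24.8]), 16.1)
pad 894 [0.4505 0.1883 0.0046] zmax 0.0189 (array([451.2, 203. ]), array([157.8, 134.8]), 19.6)
spine 88 [0.404  0.177  0.0415] zmax 0.0697 (array([409.9, 175.1]), array([18.5, 25.4]), 42.0)
tray 540 [ 0.4281 -0.3609  0.0043] zmax 0.0102 (array([ 447.7, -372.1]), array([177.3, 181.2]), 18.8)
knob 100 [ 0.4441 -0.0647  0.0798] zmax 0.0897 (array([446.5, -67.4]), array([23.7, 38. ]), 78.2)
block 53 [ 0.4797 -0.0659  0.0845] zmax 0.0873 (array([479. , -66.4]), array([25.9, 28.8]), 12.6)
timer 286 [ 0.3624 -0.1503  0.0163] zmax 0.0211 (array([ 362.7, -153.6]), array([70.4, 63.9]), 64.2)
```

View pics/top_scene.png

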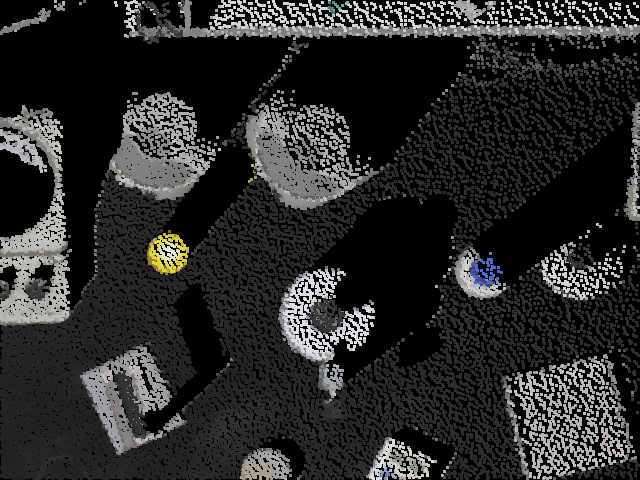

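```bash
cat > go.py <<'E'
# usage: go.py x y z alpha_deg  -> shift in tool axes (cm) and spin
import sys
from h import *
from scipy.spatial.transform import Rotation as R
o=bot.get_obs();w,x,y,z=o['tool_rot'];M=R.from_quat([x,y,z,w]).as_matrix()
p=np.array(o['eef_pos']);a=np.degrees(np.arctan2(M[1,0],M[0,0]))
print('t',round(o['t'],2),'p',p.round(4),'alpha',a.round(1),'tilt',np.degrees(np.arccos(-M[2,2])).round(1),'q7',round(o['q'][6],2),'F',np.round(o['contact_force'],1),'w',round(o['gripper_width'],3),'g',round(float(np.max(o['grasp_force'])),1))
if len(sys.argv)>4:
    X,Y,Z,A=map(float,sys.argv[1:5])
    d=M.T@(np.array([X,Y,Z])-p)
    print('row',(d*100).round(2),'spin',(-np.radians((A-a+180)%360-180)).round(3))
E
python3 go.py .45 -.068 .25 184
```

```text
t 0.1 p [ 0.2957 -0.6062  0.2304] alpha 26.0 tilt 0.1 q7 -0.08 F [0.3 0.3 0.1] w 1.001 g 0.0
row [ 37.46 -41.61  -1.89] spin -2.758
```

```bash
python3 -m jog '[[4,-4.5,-0.2,-0.12],[37.5,-41.6,-1.9,-2.75],[37.5,-41.6,-1.9,-2.75],[37.5,-41.6,-1.9,-2.75],[37.5,-41.6,-1.9,-2.75],[37.5,-41.6,-1.9,-2.75],[37.5,-41.6,-1.9,-2.75],[37.5,-41.6,-1.9,-2.75],[37.5,-41.6,-1.9,-2.75],[37.5,-41.6,-1.9,-2.75],[37.5,-41.6,-1.9,-2.75],[37.5,-41.6,-1.9,-2.75],[37.5,-41.6,-1.9,-2.75],[37.5,-41.6,-1.9,-2.75],[37.5,-41.6,-1.9,-2.75],[37.5,-41.6,-1.9,-2.75],[37.5,-41.6,-1.9,-2.75],[37.5,-41.6,-1.9,-2.75],[37.5,-41.6,-1.9,-2.75],[37.5,-41.6,-1.9,-2.75]]' -1 40; python3 go.py .45 -.068 .25 184
```

```text
t: 1.77
eef_pos: [0.4502, -0.0684, 0.25]
tool_rot: [-0.0, 0.093, 0.996, -0.0]
contact_force: [-0.1, 0.8, -0.9]
gripper_width: 0.997
grasp_force: 0.0
t 1.77 p [ 0.4502 -0.0684  0.25  ] alpha 169.3 tilt 0.0 q7 1.3 F [-0.1  0.8 -0.9] w 0.997 g 0.0
row [ 0.03  0.03 -0.  ] spin -0.256
```

```bash
python3 -m jog '[[0,0,0,-0.12],[0,0,0,-0.255],[0,0,0,-0.255],[0,0,0,-0.255],[0,0,0,-0.255]]' >/dev/null; python3 go.py; cat > wr.py <<'E'
from meas import *
import sys,pickle
c=cam('wrist',sys.argv[1]+'.png');pickle.dump(c,open(sys.argv[1]+'.pkl','wb'));print(np.round(c['pose'],3).tolist())
for nm,xy,r,z0,z1 in [('head',(.557,-.06),.035,.092,.105),('block',(.48,-.065),.025,.080,.092),('knob',(.44,-.067),.022,.06,.095)]:
    W,_=meas(c,xy,r,z0,z1)
    if len(W)>5: print(nm,len(W),W.mean(0).round(4),W.max(0).round(4),W.min(0).round(4),rect(W[:,:2]))
E
python3 wr.py w1
```

```text
t 2.18 p [ 0.4505 -0.0685  0.2502] alpha -176.6 tilt 0.0 q7 1.54 F [ 0.5 -0.1 -0.6] w 1.001 g 0.0
[[-0.059, 0.947, 0.315, 0.37], [0.998, 0.056, 0.019, -0.073], [0.0, 0.316, -0.949, 0.393], [0.0, 0.0, 0.0, 1.0]]
head 1062 [ 0.5551 -0.0625  0.0981] [ 0.5784 -0.0409  0.101 ] [ 0.5354 -0.0841  0.0921] (array([556.8, -62.4]), array([42.9, 42.3]), 47.1)
block 725 [ 0.4781 -0.0682  0.0853] [ 0.5047 -0.0542  0.0884] [ 0.4555 -0.0827  0.0801] (array([480.2, -68.6]), array([49.5, 27.3]), 3.7)
knob 669 [ 0.4396 -0.0709  0.0846] [ 0.4613 -0.0571  0.0911] [ 0.4272 -0.0848  0.0672] (array([444.6, -70.7]), array([33.7, 27.1]), 3.6)
```

View pics/w1.png

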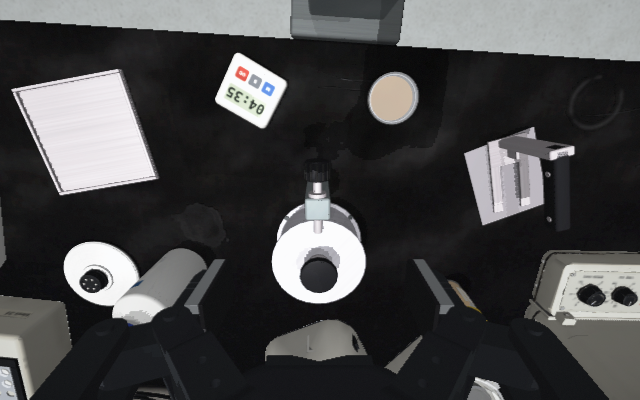

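The wrist view shows the knob at (317,170), the block at (318,208), the lid head at (318,275), the tray at (87,130) and the fork's bar at (555,190) with its spine towards the robot. All of it agrees with the earlier estimates.

```bash
cat > m2.py <<'E'
from meas import *
D=pickle.load(open('d0.pkl','rb'));D['wrist']=pickle.load(open('w1.pkl','rb'))
for n,c in D.items():
    print('==',n)
    W,C=meas(c,(.445,.187),.07,.0945,.103);print('bar',len(W),W.mean(0).round(4),rect(W[:,:2]))
    W,C=meas(c,(.445,.187),.085,.0015,.02);C=C.astype(int);k=C.sum(1)>250;W=W[k];print('pad',len(W),W.mean(0).round(4),rect(W[:,:2]))
    W,C=meas(c,(.43,-.36),.105,.002,.012);k=C.astype(int).sum(1)>250;W=W[k];print('tray',len(W),W.mean(0).round(4),rect(W[:,:2]))
E
python3 m2.py; python3 go.py .4445 -.0695 .057 183.6
```

```text
== scene
bar 185 [0.438  0.1844 0.0976] (array([440.2, 185.8]), array([91.7, 22.9]), 22.2)
pad 923 [0.4497 0.1914 0.0054] (array([450. , 184.5]), array([112.8,  93. ]), 25.8)
tray 778 [ 0.4261 -0.3586  0.0047] (array([ 426.9, -360.5]), array([138.8, 144.4]), 12.9)
== side
bar 203 [0.4401 0.1826 0.0966] (array([441.7, 184.2]), array([91.2, 22.3]), 20.4)
pad 868 [0.4503 0.1876 0.0047] (array([451.9, 184.8]), array([109.3,  90.3]), 25.7)
tray 631 [ 0.4275 -0.3604  0.004 ] (array([ 428.4, -365.7]), array([136.2, 150.5]), 12.5)
== wrist
bar 1531 [0.437  0.1787 0.098 ] (array([441.1, 183.1]), array([91.8, 24.1]), 21.6)
pad 4718 [0.4532 0.1793 0.0052] (array([450.3, 182.7]), array([114.7,  90.7]), 25.7)
tray 11981 [ 0.4237 -0.3638  0.0049] (array([ 427.9, -365. ]), array([136.1, 142.3]), 12.9)
t 2.23 p [ 0.4505 -0.0684  0.2502] alpha -176.6 tilt 0.0 q7 1.55 F [0.5 1.1 0.1] w 1.001 g 0.0
row [ 0.6  -0.07 19.32] spin -0.004
```

```bash
python3 -m jog '[[0.6,-0.1,4,0],[0.6,-0.1,8,0],[0.6,-0.1,12,0],[0.6,-0.1,15,0],[0.6,-0.1,17.5,0],[0.6,-0.1,19.3,0],[0.6,-0.1,19.3,0],[0.6,-0.1,19.3,0]]' -1 40; python3 -m jog '[[0,0,0,0],[0,0,0,0],[0,0,0,0],[0,0,0,0],[0,0,0,0],[0,0,0,0],[0,0,0,0],[0,0,0,0],[0,0,0,0],[0,0,0,0]]' 1 40;python3 go.py
```

```text
t: 2.9
eef_pos: [0.4443, -0.0695, 0.057]
tool_rot: [-0.001, -0.031, 1.0, 0.0]
contact_force: [1.5, 0.3, 0.2]
gripper_width: 0.995
grasp_force: 0.0
t: 3.73
eef_pos: [0.4452, -0.071, 0.0582]
tool_rot: [0.001, -0.031, 1.0, -0.001]
contact_force: [-1.1, -2.6, 8.1]
gripper_width: 0.287
grasp_force: 38.8
t 3.73 p [ 0.4452 -0.071   0.0582] alpha -176.5 tilt 0.1 q7 1.28 F [-1.1 -2.6  8.1] w 0.287 g 38.8
```

```bash
python3 -m jog '[[0.4,0.1,0,0],[0.8,0.1,0,0],[1.2,0.1,0,0],[1.6,0.1,0,0],[1.8,0.1,0,0],[1.8,0.1,0,0],[1.8,0.1,0,0],[1.8,0.1,0,0]]';python3 go.py
```

```text
t: 4.4
eef_pos: [0.4292, -0.0721, 0.0583]
tool_rot: [0.002, -0.03, 1.0, -0.001]
contact_force: [5.2, -7.4, -0.6]
gripper_width: 0.287
grasp_force: 39.8
t 4.4 p [ 0.4292 -0.0721  0.0583] alpha -176.5 tilt 0.3 q7 1.28 F [ 5.2 -7.4 -0.6] w 0.287 g 39.8
```

```bash
python3 -m jog '[[0,0,0,0],[0,0,0,0],[0,0,0,0],[0,0,0,0],[0,0,0,0],[0,0,0,0],[0,0,0,0]]' -1 40; python3 -m jog '[[-0.3,0,-4,0],[-0.6,0,-8,0],[-1,0,-12,0],[-1.5,0,-16,0],[-2,0,-19.3,0],[-2,0,-19.3,0],[-2,0,-19.3,0]]'; python3 wr.py w2; python3 go.py .449 .188 .2 203
```

```text
t: 4.98
eef_pos: [0.4265, -0.0698, 0.0572]
tool_rot: [-0.0, -0.031, 1.0, 0.0]
contact_force: [0.6, 0.4, 0.3]
gripper_width: 1.0
grasp_force: 0.0
t: 5.57
eef_pos: [0.448, -0.0687, 0.2522]
tool_rot: [0.002, -0.031, 1.0, -0.001]
contact_force: [-0.5, -0.1, -0.6]
gripper_width: 0.997
grasp_force: 0.0
[[-0.062, 0.946, 0.32, 0.367], [0.998, 0.059, 0.018, -0.073], [-0.002, 0.32, -0.947, 0.395], [0.0, 0.0, 0.0, 1.0]]
head 1040 [ 0.555  -0.0625  0.0981] [ 0.5785 -0.0407  0.1003] [ 0.5355 -0.0835  0.092 ] (array([556.7, -62.5]), array([42.3, 42.6]), 21.1)
block 673 [ 0.4769 -0.0686  0.0856] [ 0.4959 -0.0544  0.0887] [ 0.4554 -0.0821  0.0801] (array([475.8, -68.8]), array([40.5, 26.8]), 3.5)
knob 531 [ 0.4353 -0.0708  0.0842] [ 0.4617 -0.0586  0.0914] [ 0.4184 -0.0855  0.0756] (array([440.4, -71.4]), array([43.2, 26.9]), 4.2)
t 5.62 p [ 0.4466 -0.0688  0.2505] alpha -176.5 tilt 0.1 q7 1.55 F [-1.  -0.1 -0. ] w 1.0 g 0.0
row [-1.83 25.62  5.04] spin -0.34
```

```bash
python3 -m jog '[[-0.3,4,0,-0.05],[-1,8,1,-0.15],[-1.8,12,2,-0.34],[-1.8,16,3,-0.34],[-1.8,20,4,-0.34],[-1.8,23.5,5,-0.34],[-1.8,25.6,5,-0.34],[-1.8,25.6,5,-0.34],[-1.8,25.6,5,-0.34],[-1.8,25.6,5,-0.34]]'; python3 go.py; python3 - <<'E'
from meas import *
c=cam('wrist','w3.png');pickle.dump(c,open('w3.pkl','wb'))
W,C=meas(c,(.445,.185),.07,.0935,.103)
print('all',len(W),W.mean(0).round(4),rect(W[:,:2]))
k=C.astype(int).sum(1)<200
B=W[k];print('dark',len(B),B.mean(0).round(4),rect(B[:,:2]))
for g,n in((B,'dark'),(W[~k],'light')):
    v=cv2.fitLine((g[:,:2]).astype(np.float32),cv2.DIST_HUBER,0,.01,.01).ravel();print(n,v,np.degrees(np.arctan2(v[1],v[0])))
    print(g.mean(0))
E
```

```text
t: 6.45
eef_pos: [0.448, 0.1867, 0.1991]
tool_rot: [-0.001, -0.2, 0.98, -0.0]
contact_force: [-0.2, -0.6, -0.0]
gripper_width: 0.995
grasp_force: 0.0
t 6.45 p [0.448  0.1867 0.1991] alpha -157.0 tilt 0.2 q7 1.18 F [-0.2 -0.6 -0. ] w 0.995 g 0.0
all 2038 [0.4368 0.1803 0.0982] (array([441.6, 181.8]), array([91.1, 23.7]), 18.6)
dark 1183 [0.447  0.1847 0.0982] (array([441.6, 182. ]), array([91. , 15.9]), 18.6)
dark [0.96244276 0.27148467 0.44901517 0.1864194 ] 15.752632
[0.44702902 0.18470556 0.09816498]
light [0.9597177  0.28096607 0.42264545 0.17416817] 16.317871
[0.42264546 0.17416818 0.0982015 ]
```

View pics/w3.png

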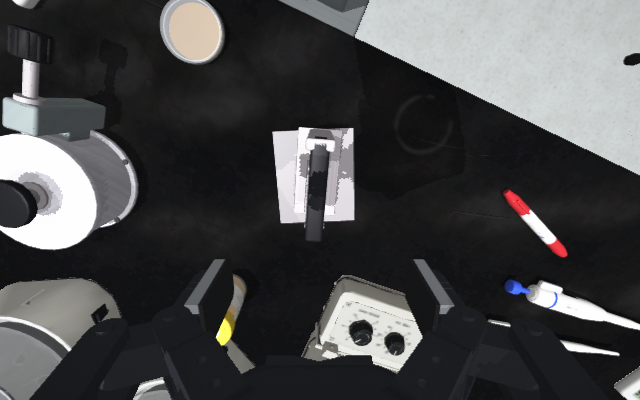

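The wrist view shows the bar at (317,190) midway between the fingers, and the open slot faces away from the robot. The fork's yaw is about 19° and its grip point about (0.452, 0.1855).

```bash
python3 go.py .452 .1855 .069 199
```

```text
t 6.5 p [0.4484 0.1863 0.1994] alpha -157.0 tilt 0.1 q7 1.18 F [-0.2 -0.7  0. ] w 1.0 g 0.0
row [-0.33 -0.2  13.04] spin 0.069
```

```bash
python3 -m jog '[[-0.3,-0.2,3,0.07],[-0.3,-0.2,7,0.07],[-0.3,-0.2,10,0.07],[-0.3,-0.2,12,0.07],[-0.3,-0.2,13,0.07],[-0.3,-0.2,13,0.07],[-0.3,-0.2,13,0.07]]' -1; python3 -m jog '[[0,0,0,0],[0,0,0,0],[0,0,0,0],[0,0,0,0],[0,0,0,0],[0,0,0,0],[0,0,0,0],[0,0,0,0],[0,0,0,0],[0,0,0,0],[0,0,0,0]]' 1 100;python3 go.py
```

```text
t: 7.08
eef_pos: [0.4526, 0.1867, 0.0707]
tool_rot: [-0.0, -0.165, 0.986, -0.0]
contact_force: [0.0, 0.9, 0.4]
gripper_width: 0.999
grasp_force: 0.0
t: 8.0
eef_pos: [0.4526, 0.187, 0.0708]
tool_rot: [0.0, -0.165, 0.986, -0.0]
contact_force: [-0.2, -2.1, 5.5]
gripper_width: 0.168
grasp_force: 97.5
t 8.0 p [0.4526 0.187  0.0708] alpha -161.0 tilt 0.1 q7 0.93 F [-0.2 -2.1  5.5] w 0.168 g 97.5
```

```bash
python3 -m jog '[[0,0,-1,0],[0,0,-3,0],[0,0,-6,0],[0,0,-10,0],[0,0,-14,0],[0,0,-16,0],[0,0,-16,0],[0,0,-16,0]]'; python3 go.py .557 .05 .23 90
```

```text
t: 8.67
eef_pos: [0.4525, 0.1873, 0.2312]
tool_rot: [0.001, -0.165, 0.986, -0.0]
contact_force: [-0.0, -0.7, -3.0]
gripper_width: 0.166
grasp_force: 98.0
t 8.67 p [0.4525 0.1873 0.2312] alpha -161.0 tilt 0.1 q7 1.15 F [-0.  -0.7 -3. ] w 0.166 g 98.0
row [ -5.41 -16.39   0.14] spin 1.903
```

```bash
python3 -m jog '[[-0.4,-1,0,0.12],[-0.8,-2,0,0.24],[-1.2,-3,0,0.36],[-1.6,-4,0,0.48],[-2,-5.5,0,0.6],[-2.4,-7,0,0.72],[-2.8,-8.5,0,0.84],[-3.2,-10,0,0.96],[-3.6,-11,0,1.08],[-4,-12,0,1.2],[-4.4,-13,0,1.32],[-4.8,-14,0,1.44],[-5,-15,0,1.56],[-5.4,-16,0,1.68],[-5.4,-16.4,0,1.8],[-5.4,-16.4,0,1.9],[-5.4,-16.4,0,1.9],[-5.4,-16.4,0,1.9]]'; python3 go.py .557 .05 .143 90; python3 - <<'E'
from meas import *
c=cam('wrist');W=cloud(c);C=c['pixels']
M,_=meas(c,(.557,-.062),.035,.092,.105)
if len(M)>50:print('head',len(M),M.mean(0),rect(M[:,:2]))
D={n:cam(n) for n in('scene','side')};D['wrist']=c;pickle.dump(D,open('d1.pkl','wb'))
for n in D:
  M,_=meas(D[n],(.557,.05),.075,.155,.172);print(n,'plate',len(M),M.mean(0) if len(M) else '',rect(M[:,:2]) if len(M)>5 else '')
E
```

```text
t: 10.17
eef_pos: [0.5555, 0.0499, 0.2283]
tool_rot: [-0.001, 0.705, 0.709, -0.002]
contact_force: [-0.3, 0.1, -2.6]
gripper_width: 0.165
grasp_force: 97.8
t 10.17 p [0.5555 0.0499 0.2283] alpha 90.4 tilt 0.2 q7 -0.33 F [-0.3  0.1 -2.6] w 0.165 g 97.8
row [0.01 0.19 8.53] spin 0.007
scene plate 234 [0.54879233 0.06820584 0.16576644] (array([554.7,  61.2]), array([ 49.3, 101. ]), 0.4)
side plate 219 [0.54598314 0.07566191 0.16500219] (array([554.3,  60.3]), array([101.3,  47.6]), 89.2)
wrist plate 2644 [0.55361925 0.06893078 0.16604117] (array([554.5,  64. ]), array([48.2, 90.3]), 0.6)
```

```bash
python3 -m jog '[[0,0.1,2,0],[0,0.2,4.5,0],[0,0.25,6.5,0],[0,0.25,8,0],[0,0.25,8.5,0],[0,0.25,8.5,0],[0,0.25,8.5,0],[0,0.25,8.5,0]]'; python3 go.py; python3 - <<'E'
from meas import *
c=cam('wrist','w4.png')
for n in('scene','side'):
  c=cam(n,n+'4.png')
  M,_=meas(c,(.557,.055),.075,.072,.085);M=M[M[:,1]>.0];print(n,'plate',len(M),M.mean(0),rect(M[:,:2]))
E
```

```text
t: 10.98
eef_pos: [0.5601, 0.0501, 0.1465]
tool_rot: [0.001, 0.706, 0.708, 0.001]
contact_force: [0.4, 0.5, -2.8]
gripper_width: 0.162
grasp_force: 97.7
t 10.98 p [0.5601 0.0501 0.1465] alpha 90.2 tilt 0.1 q7 -0.39 F [ 0.4  0.5 -2.8] w 0.162 g 97.7
scene plate 199 [0.55486685 0.06438747 0.08305509] (array([560. ,  61.7]), array([101.3,  54. ]), 89.4)
side plate 189 [0.55018072 0.07198472 0.08189718] (array([559.4,  58.3]), array([104.5,  48.3]), 89.5)
```

View pics/w4.png

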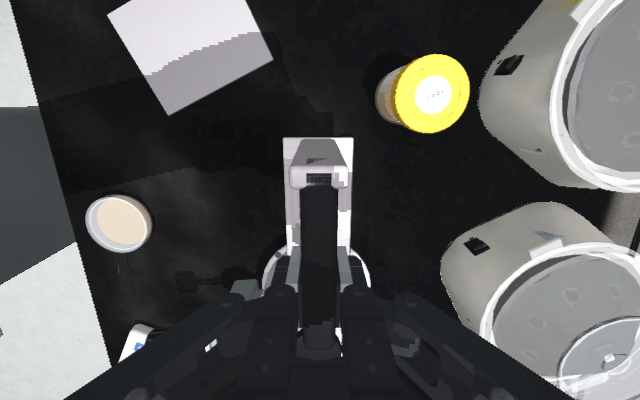

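The wrist view shows the fork held straight at (318,250), aligned with the lid behind it, and the jar at (430,92) well clear.

```bash
python3 -m jog '[[0,-0.2,0.3,0],[0,-0.2,0.3,0],[-1,-0.2,0.3,0],[-2,-0.2,0.3,0],[-3,-0.2,0.3,0],[-3.5,-0.2,0.3,0],[-3.5,-0.2,0.3,0]]'; python3 go.py; python3 - <<'E'
from meas import *
for n in('scene','side'):
  c=cam(n,n+'5.png')
  M,_=meas(c,(.557,.02),.075,.072,.085);M=M[M[:,1]>.0];print(n,'plate',len(M),np.median(M[:,2]),rect(M[:,:2]))
E
```

```text
t: 11.72
eef_pos: [0.5573, 0.012, 0.1422]
tool_rot: [0.0, 0.707, 0.707, -0.001]
contact_force: [-0.3, 0.1, -1.8]
gripper_width: 0.162
grasp_force: 97.7
t 11.72 p [0.5573 0.012  0.1422] alpha 90.0 tilt 0.1 q7 -0.32 F [-0.3  0.1 -1.8] w 0.162 g 97.7
scene plate 168 0.07948032420831547 (array([556.3,  37. ]), array([75. , 51.8]), 88.0)
side plate 158 0.07820988809002316 (array([557. ,  38.8]), array([48.5, 72.6]), 0.2)
```

```bash
python3 -m jog '[[-1,0,0,0],[-2,0,0,0],[-3,0,0,0],[-4,0,0,0],[-4.8,0,0,0],[-5.6,0,0,0],[-6.4,0,0,0],[-7.2,0,0,0],[-7.6,0,0,0],[-7.6,0,0,0],[-7.6,0,0,0]]'; python3 go.py; python3 - <<'E'
from meas import *
c=cam('side','side6.png');a=c['pixels'][130:270,230:380,::-1];cv2.imwrite('pics/c6.png',cv2.resize(a,None,fx=4,fy=4,interpolation=cv2.INTER_CUBIC))
E
```

```text
t: 12.73
eef_pos: [0.5576, -0.0611, 0.1423]
tool_rot: [-0.0, 0.706, 0.708, 0.0]
contact_force: [0.3, -0.4, -1.8]
gripper_width: 0.168
grasp_force: 97.7
t 12.73 p [ 0.5576 -0.0611  0.1423] alpha 90.2 tilt 0.0 q7 -0.18 F [ 0.3 -0.4 -1.8] w 0.168 g 97.7
```

View pics/c6.png

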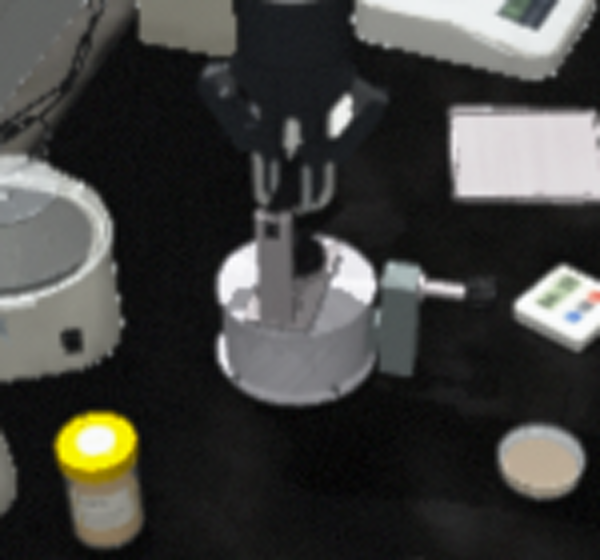

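The crop shows the head at (310,258) inside the fork, the prongs lying across the lid, and the knob pulled out at (480,290). I can lift now.

```bash
python3 -m jog '[[-0.35,0,0,0],[-0.35,0,-0.3,0],[-0.35,0,-0.6,0],[-0.35,0,-0.9,0],[-0.35,0,-1.2,0],[-0.35,0,-1.5,0],[-0.35,0,-1.9,0],[-0.35,0,-2.4,0],[-0.35,0,-3,0],[-0.35,0,-3.7,0],[-0.35,0,-4.5,0],[-0.35,0,-5.3,0],[-0.35,0,-6.1,0],[-0.35,0,-6.9,0],[-0.35,0,-7.7,0],[-0.35,0,-8.3,0],[-0.35,0,-8.6,0],[-0.35,0,-8.6,0],[-0.35,0,-8.6,0],[-0.35,0,-8.6,0]]'; python3 go.py .4285 -.362 .23 90; python3 - <<'E'
from meas import *
c=cam('side','side7.png');d={'side':c,'scene':cam('scene'),'wrist':cam('wrist')};pickle.dump(d,open('d7.pkl','wb'))
cv2.imwrite('pics/c7.png',cv2.resize(c['pixels'][100:260,220:390,::-1],None,fx=3,fy=3))
for n in d:
  M,_=meas(d[n],(.557,-.063),.075,.125,.147);print(n,'disc',len(M),M.mean(0),M[:,2].min(),M[:,2].max(),[np.round(t,1) for t in cv2.minEnclosingCircle((M[:,:2]*1000).astype(np.float32))])
E
```

```text
t: 14.45
eef_pos: [0.5572, -0.0647, 0.2278]
tool_rot: [-0.0, 0.706, 0.708, -0.0]
contact_force: [-0.2, 0.1, -4.7]
gripper_width: 0.168
grasp_force: 98.0
t 14.45 p [ 0.5572 -0.0647  0.2278] alpha 90.2 tilt 0.1 q7 -0.12 F [-0.2  0.1 -4.7] w 0.168 g 98.0
row [-29.7  -12.96  -0.21] spin 0.003
side disc 504 [ 0.54931507 -0.0468122   0.14323243] 0.13526478193153046 0.14695697885883585 [array([556.8, -60.4]), np.float64(59.2)]
scene disc 364 [ 0.53523457 -0.04646451  0.14442702] 0.13647010674272486 0.14698690422914923 [array([555.5, -59.2]), np.float64(58.3)]
wrist disc 6749 [ 0.55776305 -0.05771773  0.14540211] 0.13808691889717692 0.14699803479475015 [array([556.8, -62.3]), np.float64(58.1)]
```

View pics/c7.png

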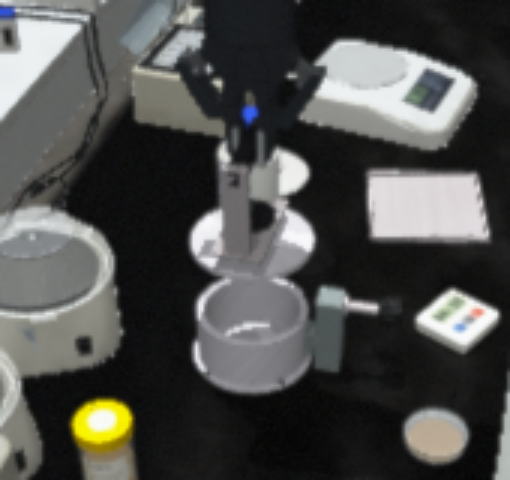

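The crop shows the lid hanging level at (252,242), well above the open pot. I'll carry it to the tray, keeping away from the bottle.

```bash
python3 -m jog '[[-0.3,-0.4,0,0],[-1,-1.2,0,0],[-2.2,-2.5,0,0],[-3.8,-4,0,0],[-5.6,-5.5,0,0],[-7.6,-7,0,0],[-9.6,-8.5,0,0],[-11.8,-10,0,0],[-14,-11.2,0,0],[-16.2,-12,0,0],[-18.4,-12.6,0,0],[-20.6,-12.9,0,0],[-22.8,-12.9,0,0],[-24.8,-12.9,0,0],[-26.6,-12.9,0,0],[-28,-12.9,0,0],[-29.2,-12.9,0,0],[-29.8,-12.9,0,0],[-30,-12.9,0,0],[-30,-12.9,0,0]]'; python3 go.py; python3 - <<'E'
from meas import *
for n in ('side','scene','wrist'):
  c=cam(n,n+'8.png')
  M,_=meas(c,(.428,-.362),.075,.125,.149);print(n,'disc',len(M),M.mean(0),M[:,2].min(),M[:,2].max(),[np.round(t,1) for t in cv2.minEnclosingCircle((M[:,:2]*1000).astype(np.float32))])
E
```

```text
t: 16.27
eef_pos: [0.4294, -0.3648, 0.2282]
tool_rot: [-0.0, 0.706, 0.708, 0.0]
contact_force: [0.9, 0.5, -5.9]
gripper_width: 0.166
grasp_force: 97.9
t 16.27 p [ 0.4294 -0.3648  0.2282] alpha 90.2 tilt 0.0 q7 0.53 F [ 0.9  0.5 -5.9] w 0.166 g 97.9
side disc 341 [ 0.42680753 -0.34515891  0.14336084] 0.135551753749507 0.14753872407714164 [array([ 426.6, -360.7]), np.float64(60.2)]
scene disc 312 [ 0.41462959 -0.34257045  0.14474471] 0.13744812524063282 0.14892371082705813 [array([ 428.4, -358.2]), np.float64(58.3)]
wrist disc 6846 [ 0.42989422 -0.3568538   0.14591585] 0.13870226609893657 0.14834019504877796 [array([ 429.5, -361.4]), np.float64(58.0)]
```

```bash
python3 -m jog '[[0,0,0.5,0],[0,0,1.5,0],[0,0,3,0],[0,0,5,0],[0,0,7,0],[0,0,9,0],[0,0,10.5,0],[0,0,11.5,0],[0,0,12,0],[0,0,12.3,0],[0,0,12.6,0],[0,0,12.8,0],[0,0,13.1,0],[0,0,13.4,0],[0,0,13.4,0],[0,0,13.4,0]]'; python3 go.py; python3 - <<'E'
from meas import *
for n in ('side','scene','wrist'):
  c=cam(n,n+'9.png')
  for q,a,b in(('disc',.012,.023),('plate',.027,.038)):
    M,_=meas(c,(.428,-.355),.075,a,b);print(n,q,len(M),np.median(M[:,2]).round(4),[np.round(t,1) for t in cv2.minEnclosingCircle((M[:,:2]*1000).astype(np.float32))])
E
```

```text
t: 17.75
eef_pos: [0.4298, -0.3652, 0.0947]
tool_rot: [0.0, 0.706, 0.708, 0.0]
contact_force: [0.3, -0.6, -1.9]
gripper_width: 0.17
grasp_force: 98.2
t 17.75 p [ 0.4298 -0.3652  0.0947] alpha 90.2 tilt 0.0 q7 0.48 F [ 0.3 -0.6 -1.9] w 0.17 g 98.2
side disc 282 0.0164 [array([ 432.3, -361. ]), np.float64(60.9)]
side plate 95 0.0309 [array([ 429.7, -353.7]), np.float64(52.4)]
scene disc 258 0.0176 [array([ 429.5, -359.4]), np.float64(59.7)]
scene plate 105 0.0316 [array([ 428. , -349.5]), np.float64(53.0)]
wrist disc 7254 0.0185 [array([ 429.9, -362.9]), np.float64(57.8)]
wrist plate 1819 0.0324 [array([ 429.3, -351. ]), np.float64(50.5)]
```

```bash
python3 -m jog '[[0.5,0,0,0],[1.3,0,0,0],[2.3,0,0,0],[3.5,0,0,0],[5,0,0,0],[6.5,0,0,0],[8,0,0,0],[9,0,0,0],[9.5,0,0,0],[9.5,0,0,0],[9.5,0,0,0],[9.5,0,0,0]]'; python3 -m jog '[[0,0,-1,0],[0,0,-3,0],[0,0,-6,0],[0,0,-9,0],[0,0,-12,0],[0,0,-13,0],[0,0,-13,0]]' ; python3 go.py .4526 .187 .23 199; python3 - <<'E'
from meas import *
for n in ('side','scene'):
  c=cam(n,n+'10.png')
  M,_=meas(c,(.428,-.36),.075,.012,.023);print(n,len(M),np.median(M[:,2]).round(4),[np.round(t,1) for t in cv2.minEnclosingCircle((M[:,:2]*1000).astype(np.float32))])
  M,_=meas(c,(.428,-.36),.03,.04,.06);print(' head',M.mean(0),np.median(M[:,2]))
E
```

```text
t: 18.9
eef_pos: [0.4292, -0.2709, 0.0944]
tool_rot: [0.0, 0.706, 0.708, -0.0]
contact_force: [0.1, -0.4, -2.7]
gripper_width: 0.172
grasp_force: 98.2
t: 19.48
eef_pos: [0.4309, -0.2714, 0.2276]
tool_rot: [0.003, 0.706, 0.708, 0.001]
contact_force: [0.1, -0.3, -3.0]
gripper_width: 0.167
grasp_force: 98.6
t 19.48 p [ 0.4309 -0.2714  0.2276] alpha 90.1 tilt 0.4 q7 0.38 F [ 0.1 -0.3 -3. ] w 0.167 g 98.6
row [45.84  2.26 -0.38] spin -1.901
side 417 0.0166 [array([ 429.6, -362.1]), np.float64(60.8)]
 head [ 0.42976981 -0.35892832  0.04589785] 0.046109641478989216
scene 406 0.018 [array([ 429.9, -358. ]), np.float64(60.1)]
 head [ 0.42731951 -0.35593706  0.04673997] 0.04745677273265597
```

```bash
python3 -m jog '[[0.5,0,0,-0.05],[2,0.1,0,-0.15],[4,0.2,0,-0.25],[6.5,0.3,0,-0.35],[9,0.4,0,-0.45],[12,0.6,0,-0.57],[15,0.8,0,-0.69],[18,1,0,-0.81],[21,1.2,0,-0.93],[24,1.4,0,-1.05],[27,1.6,0,-1.17],[30,1.8,0,-1.29],[33,2,0,-1.41],[36,2.2,0,-1.53],[39,2.2,0,-1.65],[41.5,2.2,0,-1.75],[43.5,2.2,0,-1.83],[45,2.2,0,-1.9],[45.8,2.2,0,-1.9],[45.8,2.2,0,-1.9]]'; python3 -m jog '[[0,0,0,0],[0,0,0,0]]'; python3 go.py .4526 .187 .071 199
```

```text
t: 21.25
eef_pos: [0.4487, 0.1894, 0.2229]
tool_rot: [-0.001, -0.166, 0.986, 0.001]
contact_force: [-0.1, 0.3, -1.7]
gripper_width: 0.167
grasp_force: 98.4
t: 21.42
eef_pos: [0.4497, 0.1865, 0.2235]
tool_rot: [-0.001, -0.164, 0.986, -0.0]
contact_force: [1.1, 0.3, -2.5]
gripper_width: 0.171
grasp_force: 98.4
t 21.42 p [0.4497 0.1865 0.2235] alpha -161.1 tilt 0.1 q7 1.17 F [ 1.1  0.3 -2.5] w 0.171 g 98.4
row [-0.32 -0.03 15.25] spin -0.002
```

```bash
python3 -m jog '[[-0.3,0,2,0],[-0.3,0,5,0],[-0.3,0,8,0],[-0.3,0,11,0],[-0.3,0,13,0],[-0.3,0,14,0],[-0.3,0,14.6,0],[-0.3,0,14.9,0],[-0.3,0,14.9,0],[-0.3,0,14.9,0]]'; python3 go.py .4526 .187 .0705 199
```

```text
t: 22.25
eef_pos: [0.4535, 0.1893, 0.0763]
tool_rot: [0.001, -0.165, 0.986, 0.0]
contact_force: [0.0, 0.9, -1.7]
gripper_width: 0.171
grasp_force: 98.3
t 22.25 p [0.4535 0.1893 0.0763] alpha -161.0 tilt 0.1 q7 0.96 F [ 0.   0.9 -1.7] w 0.171 g 98.3
row [ 0.16 -0.18  0.58] spin 0.0
```

```bash
python3 -m jog '[[0.1,-0.2,0.2,0],[0.1,-0.2,0.4,0],[0.1,-0.2,0.5,0],[0.1,-0.2,0.5,0],[0.1,-0.2,0.5,0]]'; python3 go.py .4526 .187 .0705 199
```

```text
t: 22.67
eef_pos: [0.4529, 0.1866, 0.0708]
tool_rot: [0.0, -0.165, 0.986, -0.0]
contact_force: [1.0, -1.7, 5.0]
gripper_width: 0.17
grasp_force: 99.2
t 22.67 p [0.4529 0.1866 0.0708] alpha -161.0 tilt 0.1 q7 0.95 F [ 1.  -1.7  5. ] w 0.17 g 99.2
row [0.01 0.05 0.03] spin 0.0
```

```bash
python3 -m jog '[[0,0,0,0],[0,0,0,0],[0,0,0,0],[0,0,0,0],[0,0,0,0],[0,0,0,0],[0,0,0,0],[0,0,0,0]]' -1 40; python3 -m jog '[[0,0,-1,0],[0,0,-3,0],[0,0,-6,0],[0,0,-10,0],[0,0,-14,0],[0,0,-16,0],[0,0,-16,0]]'; python3 go.py .433 -.070 .24 183.6; python3 - <<'E'
from meas import *
for n in('wrist','side'):
    c=cam(n,n+'11.png');M,_=meas(c,(.445,.185),.07,.0935,.103);print(n,len(M),M.mean(0),rect(M[:,:2]))
E
```

```text
t: 23.33
eef_pos: [0.4524, 0.1868, 0.0703]
tool_rot: [-0.0, -0.165, 0.986, 0.0]
contact_force: [0.1, 0.2, 0.1]
gripper_width: 1.0
grasp_force: 0.0
t: 23.92
eef_pos: [0.4548, 0.1887, 0.2359]
tool_rot: [0.005, -0.165, 0.986, 0.001]
contact_force: [-0.4, -0.3, -0.0]
gripper_width: 0.997
grasp_force: 0.0
t 23.92 p [0.4548 0.1887 0.2359] alpha -161.0 tilt 0.5 q7 1.18 F [-0.4 -0.3 -0. ] w 0.997 g 0.0
row [ 10.49 -23.75  -0.5 ] spin 0.269
wrist 1616 [0.43738022 0.18066182 0.09821481] (array([441.9, 182.5]), array([90.5, 23. ]), 19.1)
side 224 [0.43979533 0.18325261 0.09639824] (array([442.5, 182. ]), array([91. , 23.7]), 17.5)
```

```bash
python3 -m jog '[[1,-2,0,0.05],[2.5,-6,0,0.15],[4.2,-10,0,0.25],[6,-14,0,0.27],[8,-18,0,0.27],[9.5,-21.5,0,0.27],[10.5,-23.7,0,0.27],[10.5,-23.7,0,0.27],[10.5,-23.7,0,0.27],[10.5,-23.7,0,0.27]]'; python3 go.py .43 -.071 .057 183.6
```

```text
t: 24.85
eef_pos: [0.4298, -0.0706, 0.2294]
tool_rot: [-0.001, -0.031, 1.0, 0.001]
contact_force: [-0.5, -0.1, 0.0]
gripper_width: 1.007
grasp_force: 0.0
t 24.85 p [ 0.4298 -0.0706  0.2294] alpha -176.4 tilt 0.1 q7 1.57 F [-0.5 -0.1  0. ] w 1.007 g 0.0
row [-0.05 -0.06 17.24] spin -0.0
```

```bash
python3 -m jog '[[0,-0.1,3,0],[0,-0.1,7,0],[0,-0.1,11,0],[0,-0.1,14,0],[0,-0.1,16,0],[0,-0.1,17.2,0],[0,-0.1,17.2,0],[0,-0.1,17.2,0]]'; python3 go.py .43 -.0715 .057 183.6;  python3 -m jog '[[0,0,0,0],[0,0,0,0],[0,0,0,0],[0,0,0,0],[0,0,0,0],[0,0,0,0],[0,0,0,0],[0,0,0,0],[0,0,0,0],[0,0,0,0]]' 1 60;python3 go.py .446 -.0705 .057 183.6
```

```text
t: 25.52
eef_pos: [0.4302, -0.0707, 0.0579]
tool_rot: [-0.001, -0.033, 0.999, 0.001]
contact_force: [0.7, -0.5, -0.0]
gripper_width: 0.997
grasp_force: 0.0
t 25.52 p [ 0.4302 -0.0707  0.0579] alpha -176.3 tilt 0.1 q7 1.31 F [ 0.7 -0.5 -0. ] w 0.997 g 0.0
row [ 0.02 -0.08  0.09] spin 0.002
t: 26.35
eef_pos: [0.4308, -0.0722, 0.0591]
tool_rot: [0.0, -0.031, 1.0, -0.0]
contact_force: [-2.6, 0.9, 8.2]
gripper_width: 0.28
grasp_force: 58.3
t 26.35 p [ 0.4308 -0.0722  0.0591] alpha -176.4 tilt 0.0 q7 1.31 F [-2.6  0.9  8.2] w 0.28 g 58.3
row [-1.53  0.07  0.21] spin -0.001
```

Push in along tool −x, a little past the full 16 mm so it ends against the stop.

```bash
python3 -m jog '[[-0.4,0,0,0],[-0.8,0,0,0],[-1.2,0,0,0],[-1.6,0,0,0],[-1.9,0,0,0],[-1.9,0,0,0],[-1.9,0,0,0],[-1.9,0,0,0]]';python3 go.py
```

```text
t: 27.02
eef_pos: [0.4468, -0.071, 0.0589]
tool_rot: [-0.002, -0.031, 1.0, -0.001]
contact_force: [-9.6, 2.4, 19.9]
gripper_width: 0.28
grasp_force: 59.2
t 27.02 p [ 0.4468 -0.071   0.0589] alpha -176.4 tilt 0.3 q7 1.31 F [-9.6  2.4 19.9] w 0.28 g 59.2
```

```bash
python3 -m jog '[[-0.2,0,0,0],[-0.2,0,0,0],[-0.2,0,0,0]]';python3 go.py; python3 -m jog '[[0,0,0,0],[0,0,0,0],[0,0,0,0],[0,0,0,0],[0,0,0,0],[0,0,0,0],[0,0,0,0],[0,0,0,0]]' -1 40; python3 -m jog '[[0,0,-2,0],[0,0,-5,0],[0,0,-9,0],[0,0,-13,0],[0,0,-17,0],[0,0,-19,0],[0,0,-19,0],[0,0,-19,0],[0,0,-19,0],[0,0,-19,0]]'; python3 go.py; python3 wr.py w12; python3 - <<'E'
from meas import *
c=cam('scene','s12.png')
p=pickle.load(open('w1.pkl','rb'))
q=pickle.load(open('w12.pkl','rb'))
for n in(p,q):
  W,_=meas(n,(.43,-.07),.03,.06,.095);print('knob outer',np.percentile(W[:,0],[0,2,5]).round(4))
E
```

```text
t: 27.27
eef_pos: [0.4467, -0.0711, 0.0587]
tool_rot: [-0.004, -0.031, 1.0, -0.001]
contact_force: [-16.7, 3.0, 27.2]
gripper_width: 0.28
grasp_force: 59.7
t 27.27 p [ 0.4467 -0.0711  0.0587] alpha -176.4 tilt 0.5 q7 1.31 F [-16.7   3.   27.2] w 0.28 g 59.7
t: 27.93
eef_pos: [0.4515, -0.0711, 0.0582]
tool_rot: [-0.0, -0.031, 1.0, 0.0]
contact_force: [-0.0, 1.1, 1.1]
gripper_width: 0.997
grasp_force: 0.0
t: 28.77
eef_pos: [0.4503, -0.0712, 0.2468]
tool_rot: [-0.001, -0.031, 1.0, 0.0]
contact_force: [-0.5, -0.7, -0.1]
gripper_width: 1.003
grasp_force: 0.0
t 28.77 p [ 0.4503 -0.0712  0.2468] alpha -176.4 tilt 0.2 q7 1.56 F [-0.5 -0.7 -0.1] w 1.003 g 0.0
[[-0.063, 0.948, 0.313, 0.37], [0.998, 0.059, 0.02, -0.076], [0.001, 0.313, -0.95, 0.39], [0.0, 0.0, 0.0, 1.0]]
block 751 [ 0.4782 -0.068   0.0853] [ 0.5049 -0.0535  0.0886] [ 0.4562 -0.0819  0.08  ] (array([480.6, -67.7]), array([48.8, 27.4]), 3.0)
knob 673 [ 0.4396 -0.0713  0.0847] [ 0.4619 -0.0576  0.0916] [ 0.4272 -0.0852  0.0655] (array([445. , -71.1]), array([34.5, 26.8]), 4.3)
knob outer [0.4272 0.4276 0.428 ]
knob outer [0.4272 0.4276 0.428 ]
```

View pics/w12.png

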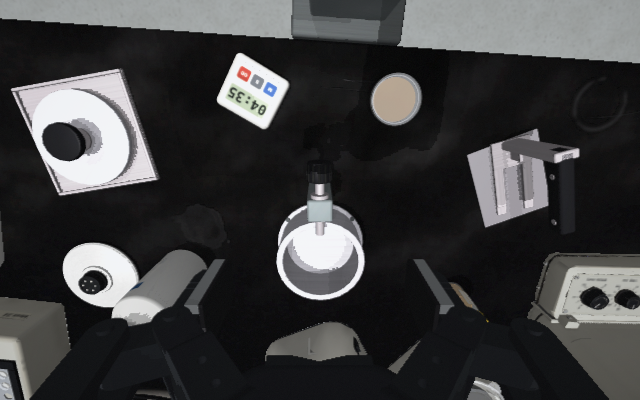

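The final view shows the lid in the tray at (85,135), the fork standing on its pad at (525,175), and the knob pushed in at (318,170). Its outer end is back at its starting x of 0.4272. The bystanders haven't moved and the gripper is clear.

```bash
python3 -c "
from station import bot
print(bot.hand_in())"
```

```text
the job is handed in; nothing more can be done
None
```

The job is handed in at about 29 s of the 72 s allowed, with the lid level in the tray, the fork upright on its pad, the lock knob pushed fully in and the bystanders where they started; the hand-in call returned no verdict.

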